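# Fit a timing pulley over a gearmotor's drive lugs and set it to its mark

### The job

Put the timing pulley, boss upward, on the gearmotor's upright shaft: find the two drive lugs by feel, turning the pulley lightly on them until the slot across its hub drops over them and it sits, gently and never forced, fully home on the shaft's shoulder. Once it is home, turn pulley and shaft together until the pulley's red mark stands at the red pointer on the gear housing, and let go. Leave the screwdriver, the tape roll and the mug where they are.

Things in the scene. Friction and masses are not known exactly. Their poses are not given: they have to be found in the camera images.
- pulley: steel timing pulley, loose, boss up on the desk, 0.2 kg. Origin: centre of its underside; z up its axis. From below: plain hub 52 mm in diameter to 9 mm up; toothed drum with 64 mm flanges to 27 mm; plain round boss 40 mm in diameter to 49 mm, to be gripped at any yaw. Through bore 23.4 mm. Slot across the hub's underside, 11.4 mm wide, 8 mm deep, along the pulley's x axis.
- pulley_mark (a point): the red timing mark on the top face of the pulley's upper flange, on its +x side (in line with the slot), 29 mm from the axis and 27 mm above the underside
- gearmotor: right-angle gearmotor on a steel plate, fixed to the desk. Origin: on the desk right under the shaft's axis; z up along the shaft; +x points from the shaft to the timing pointer, the motor lies on the -x side, 57 mm wide and up to 65 mm high. Square housing 80 x 80 mm, 73 mm high; plate 110 mm wide, from 148 mm behind the shaft (-x) to 58 mm before it.
- shaft_seat (a point): centre of the shaft's shoulder (52 mm in diameter), 80 mm above the desk, on which the pulley's underside rests when it is fully home
- shaft_tip (a point): centre of the top end of the output shaft, 125 mm above the desk. The shaft is 22 mm in diameter, with a 2.5 mm chamfer at the tip, and plain down to the shoulder. It turns together with its shoulder and lugs, but stiffly (about 0.35 N m), and stays where it is left; the pulley, once over the lugs, turns it.
- lug_top (a point): point on the shaft's axis level with the tops of the two drive lugs, 7 mm above the shoulder; a pulley not lined up rests on them. They stand opposite each other on the shoulder, 10 mm wide, out to 26 mm from the axis. Their angle is not measured: at the start one stands somewhere 18 to 88 degrees anticlockwise of the pointer, seen from above. The slot fits within 2 degrees, either way round.
- pointer_tip (a point): tip of the red timing pointer on the gear housing, 35 mm from the shaft's axis on the gearmotor's +x side and 102 mm above the desk, just outside the rim of the seated pulley
- driver: small green screwdriver, 136 mm long, lying loose on the desk; origin at the middle of its underside
- tape: roll of amber tape, 57 mm in diameter, 19 mm high, loose; origin at the centre of its underside
- cup: white mug, 91 mm high, loose; origin at the centre of its underside

How it is judged:
On the way, in this order (a step that is already met when the one before it is completed fails the run):
1. the pulley is fully home on the shaft's shoulder, its slot over the lugs (z of pulley in the frame of shaft_seat between -0.002 and 0.002 m and horizontal distance between pulley and shaft_seat below 0.002 m and angle between pulley's own z axis and vertical below 0.06 rad), for 0.2 s.
2. then the pulley is turned, with the shaft, until its mark stands at the pointer (z of pulley in the frame of shaft_seat below 0.002 m and x of pulley_mark in the frame of gearmotor above 0.02 m and y of pulley_mark in the frame of gearmotor between -0.003 and 0.003 m), for 0.2 s.
At the end, for the whole second after the job is handed in: the pulley rests on the shaft's shoulder (underside within 2 mm of it, axis within 2 mm, upright), its red mark within 3 mm (6 degrees) of the pointer's direction, and everything is at rest and released (all of step 2 and z of pulley in the frame of shaft_seat above -0.002 m and horizontal distance between pulley and shaft_seat below 0.002 m and angle between pulley's own z axis and vertical below 0.06 rad and linear speed of pulley below 0.02 m/s); the robot touches nothing.
It fails at once if the pulley is forced: pressed on the gearmotor with more than 60 N (contact force between pulley and gearmotor above 60 N).
It fails at once if the screwdriver is moved by more than 20 mm (distance of driver from where it was at the start of the episode above 0.02 m).
It fails at once if the tape roll is moved by more than 20 mm (distance of tape from where it was at the start of the episode above 0.02 m).
It fails at once if the mug is moved by more than 20 mm (distance of cup from where it was at the start of the episode above 0.02 m).
It also fails if it takes over 61 s, if anything falls off the work surface, if the arm or the gripper's body presses on something with over 40 N, if the wrist force passes 120 N, or if a joint passes its speed limit or range.

### The arm

A 6-joint arm with a two-finger parallel gripper is mounted at the origin on a cart in front of the work surface, level with it; the furniture and walls round the work are solid. World frame = base frame: x ahead of the robot, y to its left, z up, the work surface at z = 0. Lengths are in m, angles in rad, forces in N, time in s.
With the tool pointing down it reaches from about 0.425 to 0.95 m from the base axis. Payload 3.5 kg.
Tool frame: the origin (TCP) lies midway between the tips of the shut fingers; the grasp point (between the pads) lies 19 mm behind it; z points along the fingers, y is the line along which they close (so a half turn about z gives the same grasp; the last joint's range is limited). The gripper opens to 85 mm and grips with 20 to 120 N. Pads are 22 mm wide; open, the fingers measure 114 mm over their backs; the gripper's body (76 mm by 85 mm) begins 54 mm behind the grasp point. The pads swing forward as they close: fully open they stand 13 mm farther back than shut.
Start: joints at [-1.368, 0.286, 1.577, -0, 1.279, -0.15], TCP at [0.233, -0.633, 0.231] pointing down, gripper open.
Joint ranges: [-2.77, 2.77], [-0.9, 2.22], [0.21, 2.48], [-1.53, 4.67], [0.24, 2.81], [-2.84, 2.84]. Speed limits (rad/s): [2.79, 2.79, 3.14, 3.14, 3.14, 3.14].

### API

Orientations are given as a unit quaternion [x, y, z, w].
In Python, from plant import * gives the robot as it stands.
- The arm moves only by the tool move_arm, never from a script. Its argument "moves" is a list of rows, each a list of 3 entries, a list of its own where there are three numbers: the opening, from 0 (shut) to 1 (fully open), then the shift along the tool's x, y, z in m, then the turn, a rotation vector about the tool's x, y, z in rad. A call has exactly 10 rows; each row shifts and turns the commanded pose from where the row before left it, along the tool's axes as they then stand; what a row does not reach is not made up. A row lasts 1/12 s, in which the tool goes at most 41.7 mm and 7.16 degrees, less where a joint would pass 70% of its speed; a pose out of reach is approached as far as the arm can. A call is refused whole if a number of a shift passes 0.0417 or a number of a turn 0.125, either way. A call with a gripper value outside its range is refused whole. The fingers move at their own pace and stop on an object; "grip_force" is the grip in N (left out, the last holds). Time passes only in rows, so rows that do not move let the fingers close, or fill a call up. It gives the time, the measured TCP pose, the force, the opening and the grip force at its end, in the units of the state.
- get_state(): the state, without advancing time (a new reading comes with each control period).
- read_camera(name): name is "side" or "top" or "wrist"; returns the picture (480x640x3 uint8, red, green, blue); there is no depth.
- camera_params(name): a dict with "fx", "fy", "cx", "cy" (pixels), "rvec" (rotation vector, rad) and "tvec" (3), from world to camera coordinates, as OpenCV has them; the wrist camera has in their place "tool_from_camera" (4x4, takes a point from camera to tool coordinates, whose origin is the TCP and whose axes are the flange's). Camera axes: x right, y down, z forward; pixel columns grow to the right and rows downward; lengths in m; the calibration is good to about 2 mm. A picture is of the moment at which its call begins: read the wrist's pose just before it. camera_params takes no time and is no camera call.
- sign_off(): hands the job in; it is judged then, once.
The state is a dict: "time": time; "qpos": joint angles; "dq": joint speeds; "joint_efforts": joint torques, N m; "eef_pos": TCP position; "tcp_rot": TCP orientation; "contact_force": force on the tool from outside, world axes, zero at the start; "wrist_torque": the same for the moment, N m; "opening": opening from 0.0 (shut) to 1.0 (fully open); "finger_force": force on a finger pad.
Only numpy, scipy, OpenCV 4.12 (cv2) and the standard library are available. Lean on these libraries where they do the work, as an engineer would, in place of code of your own. Each camera call takes 0.05 s, during which the arm holds its last target. There are 200 camera calls.

## Working session

There is one attempt and no reset: what is moved stays moved. The work goes in short steps, Python scripts to look and compute and a tool call to move; the robot and the scene stay as the last step left them, time stands still between calls to the robot, and variables do not carry over. Pictures are saved under pics/ and viewed, at most 10 in all, crops included, and the job is handed in when it is done.

Besides the shell and the picture viewer there is one more tool, called after "Call:" by a JSON object that holds its "fn" and its "kwargs", one argument or row to a line. move_arm: Moves the arm, as the interface text tells. Its arguments: {"type":"object","properties":{"moves":{"type":"array"},"grip_force":{"type":"number"}},"required":["moves"]}

```bash
mkdir -p pics; cat > h.py <<'E'
from plant import *
import numpy as np, cv2
from scipy.spatial.transform import Rotation as R
def cam(n):
    p=camera_params(n); K=np.array([[p['fx'],0,p['cx']],[0,p['fy'],p['cy']],[0,0,1]])
    if 'rvec' in p:
        Rm=cv2.Rodrigues(np.array(p['rvec'],float))[0]; t=np.array(p['tvec'],float).ravel()
        return K,Rm,t
    s=get_state(); T=np.eye(4); T[:3,:3]=R.from_quat(s['tcp_rot']).as_matrix(); T[:3,3]=s['eef_pos']
    W=np.linalg.inv(T@np.array(p['tool_from_camera'])); return K,W[:3,:3],W[:3,3]
def onz(c,u,v,z):
    K,Rm,t=c; d=Rm.T@np.linalg.inv(K)@np.array([u,v,1.]); o=-Rm.T@t
    return o+d*(z-o[2])/d[2]
def proj(c,X):
    K,Rm,t=c; q=K@(Rm@np.array(X,float)+t); return q[:2]/q[2]
def snap(n,f):
    im=read_camera(n); cv2.imwrite('pics/'+f,im[:,:,::-1]); return im
E
python3 - <<'E'
from h import *
for n in('top','side'):
    c=cam(n); snap(n,n+'1.png'); print(n,np.round(-c[1].T@c[2],3), c[0][0,0])
print(get_state()); print(camera_params('wrist')['tool_from_camera'])
E
```

```text
top [ 0.408 -0.202  1.048] 619.8612537501599
side [ 0.351 -0.971  0.539] 591.5077661459705
{'time': 0.1, 'qpos': array([-1.36800938e+00,  2.87094834e-01,  1.57802453e+00,  1.21934030e-05,
        1.27860703e+00, -1.50000022e-01]), 'dq': array([ 0.00183611, -0.00244164, -0.00200812,  0.00038778,  0.00114773,
        0.00026322]), 'joint_efforts': array([ 6.60789683e-04, -4.07298231e+01, -2.93698686e+01, -1.61101379e-04,
        3.41009872e-03,  1.30828698e-05]), 'eef_pos': array([ 0.23313223, -0.63283147,  0.23007695]), 'tcp_rot': array([ 9.84482715e-01,  1.75478336e-01, -2.23207680e-05, -1.06665350e-03]), 'contact_force': array([ 0.48006614, -0.44307587, -0.1447476 ]), 'wrist_torque': array([-0.01074205, -0.00923658, -0.03829735]), 'finger_force': 0.0, 'opening': 0.9992266530171072}
[[ 7.35484679e-04 -9.64455813e-01 -2.64243152e-01  6.55483400e-02]
 [ 9.99999544e-01  8.70481660e-04 -3.93791676e-04  6.83870172e-05]
 [ 6.09813488e-04 -2.64242742e-01  9.64456013e-01 -1.43334123e-01]
 [ 0.00000000e+00  0.00000000e+00  0.00000000e+00  1.00000000e+00]]
```

View pics/top1.png

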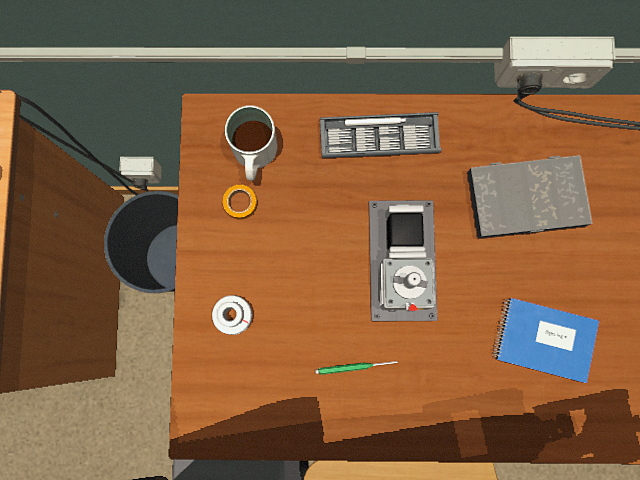

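View pics/side1.png

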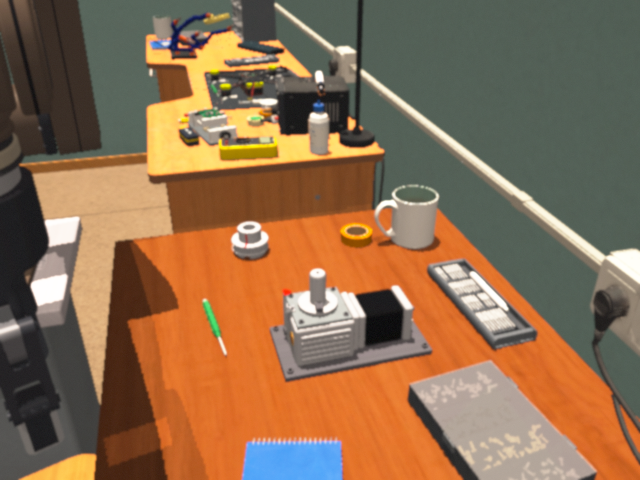

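The top view shows the pulley at (232,314), shaft tip near (414,280), red pointer near (412,308), green driver around (356,368), tape at (240,201) and mug at (251,130). The side view has the pulley at (250,240) and the shaft tip at (318,272).

```bash
python3 - <<'E'
from h import *
c=cam('top'); im=cv2.imread('pics/top1.png'); hsv=cv2.cvtColor(im,cv2.COLOR_BGR2HSV)
f=lambda u,v,z:np.round(onz(c,u,v,z),4)
red=((hsv[...,0]<5)|(hsv[...,0]>174))&(hsv[...,1]>150)&(hsv[...,2]>120)
def cent(m,box):
    x0,x1,y0,y1=box; ys,xs=np.nonzero(m[y0:y1,x0:x1]); return xs.mean()+x0,ys.mean()+y0,len(xs),xs.min()+x0,xs.max()+x0,ys.min()+y0,ys.max()+y0
p=cent(red,(380,440,290,325)); print('pointer',p,f(p[0],p[1],.102))
try:
    p=cent(red,(205,260,290,340)); print('mark',p,f(p[0],p[1],.027))
except Exception as e: print(e)
low=(hsv[...,1]<90).astype(np.uint8)
roi=np.zeros_like(low); roi[285:345,200:265]=low[285:345,200:265]
cs,_=cv2.findContours(roi,cv2.RETR_EXTERNAL,cv2.CHAIN_APPROX_NONE); k=max(cs,key=cv2.contourArea)
(e)=cv2.fitEllipse(k); print('pulley',e,f(*e[0],.02))
# plate corners
for u,v in((371,201),(436,202),(437,321),(371,321)): print('plate',f(u,v,.008))
for u,v in((238,201),): print('tape',f(u,v,.019))
for u,v in((317,373),(397,362)): print('driver',f(u,v,.01))
print('mug',f(250,130,.091))
print('tip',f(414,280,.125))
# crops enlarged
a=cv2.resize(im[285:345,195:275],None,fx=5,fy=5,interpolation=cv2.INTER_CUBIC)
b=cv2.resize(im[255:325,370:450],None,fx=5,fy=5,interpolation=cv2.INTER_CUBIC)
o=np.zeros((350,800,3),np.uint8); o[:300,:400]=a; o[:350,400:]=b; cv2.imwrite('pics/crop1.png',o)
E
```

```text
pointer (np.float64(412.4047619047619), np.float64(307.73809523809524), 42, np.int64(409), np.int64(416), np.int64(304), np.int64(310)) [ 0.4638 -0.3481  0.102 ]
mark (np.float64(245.0), np.float64(320.8), 5, np.int64(243), np.int64(247), np.int64(320), np.int64(322)) [ 0.445 -0.085  0.027]
pulley ((231.60926818847656, 314.7171630859375), (38.872955322265625, 39.367733001708984), 97.43617248535156) [ 0.4551 -0.0617  0.02  ]
plate [ 0.6516 -0.2947  0.008 ]
plate [ 0.6504 -0.4058  0.008 ]
plate [ 0.4476 -0.4032  0.008 ]
plate [ 0.4468 -0.2934  0.008 ]
tape [ 0.6481 -0.0678  0.019 ]
driver [ 0.3608 -0.2037  0.01  ]
driver [ 0.3797 -0.3356  0.01  ]
mug [ 0.748  -0.0938  0.091 ]
tip [ 0.5038 -0.3476  0.125 ]
```

View pics/crop1.png

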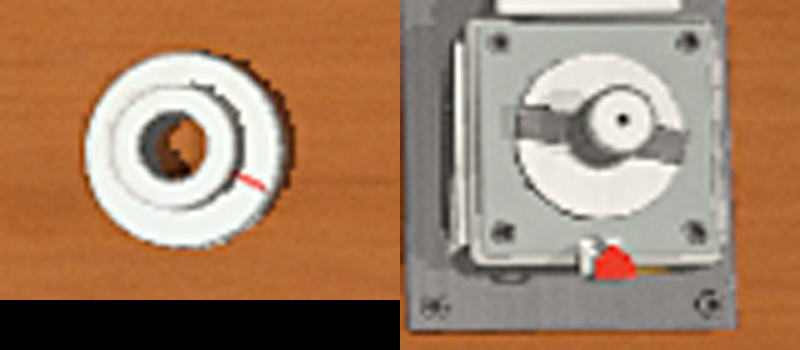

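The lugs show as grey bars: the right one is at about (423.6,284) and the left at (397,279.4). The mark points toward (248,322). I'm moving over the pulley to look from near.

Call:
{"fn": "move_arm", "kwargs": {
  "moves": [
    [1,[0.0203,-0.023,0],[0,0,0]],
    [1,[0.0203,-0.023,0],[0,0,0]],
    [1,[0.0203,-0.023,0],[0,0,0]],
    [1,[0.0203,-0.023,0],[0,0,0]],
    [1,[0.0203,-0.023,0],[0,0,0]],
    [1,[0.0203,-0.023,0],[0,0,0]],
    [1,[0.0203,-0.023,0],[0,0,0]],
    [1,[0.0203,-0.023,0],[0,0,0]],
    [1,[0.0203,-0.023,0],[0,0,0]],
    [1,[0.0203,-0.023,0],[0,0,0]]
  ],
  "grip_force": 60
}}

```text
time: 0.93
eef_pos: [0.3444, -0.3457, 0.2308]
tcp_rot: [0.985, 0.175, -0.0, -0.0]
contact_force: [-0.0, -0.1, 0.1]
opening: 1.002
finger_force: 0.0
```

Call:
{"fn": "move_arm", "kwargs": {
  "moves": [
    [1,[0.0203,-0.023,0.008],[0,0,0]],
    [1,[0.0203,-0.023,0.008],[0,0,0]],
    [1,[0.0203,-0.023,0.008],[0,0,0]],
    [1,[0.0203,-0.023,0.008],[0,0,0]],
    [1,[0.0203,-0.023,0.008],[0,0,0]],
    [1,[0.0203,-0.023,0.008],[0,0,0]],
    [1,[0.0203,-0.023,0.008],[0,0,0]],
    [1,[0.0203,-0.023,0.008],[0,0,0]],
    [1,[0.0203,-0.023,0.008],[0,0,0]],
    [1,[0.0203,-0.023,0.008],[0,0,0]]
  ]
}}

```text
time: 1.77
eef_pos: [0.4553, -0.0598, 0.1507]
tcp_rot: [0.984, 0.175, -0.0, -0.0]
contact_force: [0.2, -1.0, -0.1]
opening: 1.002
finger_force: 0.0
```

```bash
python3 - <<'E'
from h import *
s=get_state(); print(s['eef_pos'],s['dq'].round(3),s['qpos'].round(3))
c=cam('wrist'); im=snap('wrist','w1.png'); print(-c[1].T@c[2], proj(c,[.455,-.062,.027]))
E
```

```text
[ 0.45526704 -0.05981093  0.1506898 ] [ 0.825  0.324 -0.102 -0.001 -0.231  0.817] [-0.352 -0.117  2.163 -0.     1.096  0.866]
[ 0.51684102 -0.03723521  0.29400751] [324.73235954 227.96515385]
```

View pics/w1.png

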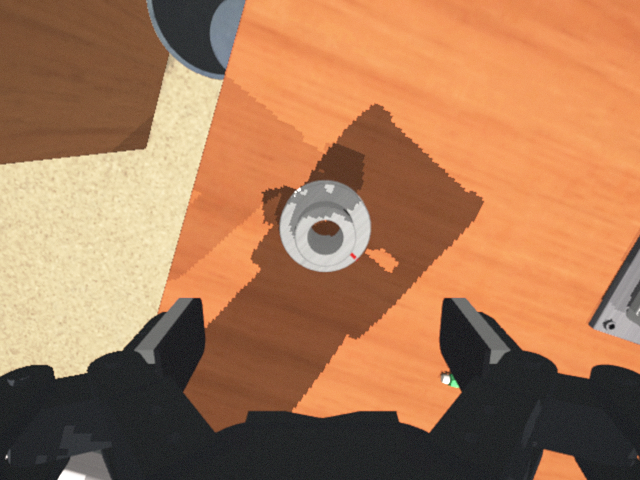

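Pulley at (325,226), with its mark at (353,256); this matches the predicted position. Next I refine with the arm at rest.

```bash
python3 - <<'E'
from h import *
s=get_state(); print(s['eef_pos'],s['dq'].round(3),s['qpos'].round(3))
c=cam('wrist'); im=snap('wrist','w2.png')[:,:,::-1]; hsv=cv2.cvtColor(im,cv2.COLOR_BGR2HSV)
low=(hsv[...,1]<60).astype(np.uint8)
roi=np.zeros_like(low); roi[170:285,265:390]=low[170:285,265:390]
roi=cv2.morphologyEx(roi,cv2.MORPH_OPEN,np.ones((5,5)))
cs,_=cv2.findContours(roi,cv2.RETR_EXTERNAL,cv2.CHAIN_APPROX_NONE); k=cv2.convexHull(max(cs,key=cv2.contourArea))
P=np.array([onz(c,*p[0],.027) for p in k]); 
(x,y),r=cv2.minEnclosingCircle((P[:,:2]*1e3).astype(np.float32)); print('wrist circ',x,y,r)
A=np.c_[2*P[:,:2],np.ones(len(P))]; q=np.linalg.lstsq(A,(P[:,:2]**2).sum(1),rcond=None)[0]; print(q, np.sqrt(q[2]+q[0]**2+q[1]**2))
red=((hsv[...,0]<6)|(hsv[...,0]>174))&(hsv[...,1]>120)&(hsv[...,2]>100)
ys,xs=np.nonzero(red[170:285,265:390]); m=onz(c,xs.mean()+265,ys.mean()+170,.027); print('mark',m,len(xs),np.degrees(np.arctan2(*(m[:2]-q[:2])[::-1]))%360)
t=cam('top')
for n,a in(('top pulley',(231.61,314.72,.027)),('tip',(414.4,278.6,.125)),('lugR',(423.6,284,.087)),('lugL',(397,279.4,.087)),('should',(370+(600-400)/5,255+137/5,.08))): print(n,onz(t,*a))
E
```

```text
[ 0.45520925 -0.05560709  0.14888598] [-0.077 -0.017  0.018 -0.051  0.049 -0.144] [-0.345 -0.114  2.164  0.004  1.095  0.868]
wrist circ 455.6731262207031 -61.66169357299805 33.0438232421875
[ 0.45547736 -0.06163253 -0.21020613] 0.03243546850876669
mark [ 0.44278019 -0.08849149  0.027     ] 21 244.69825597764932
top pulley [ 0.45477946 -0.06267748  0.027     ]
tip [ 0.50594708 -0.34825048  0.125     ]
lugR [ 0.5016475 -0.368385   0.087    ]
lugL [ 0.50857203 -0.32723874  0.087     ]
should [ 0.50471251 -0.34840401  0.08      ]
```

Call:
{"fn": "move_arm", "kwargs": {
  "moves": [
    [1,[-0.0004,0.0012,0],[0,0,0]],
    [1,[0,0,0.018],[0,0,0]],
    [1,[0,0,0.02],[0,0,0]],
    [1,[0,0,0.02],[0,0,0]],
    [1,[0,0,0.02],[0,0,0]],
    [1,[0,0,0.02],[0,0,0]],
    [1,[0,0,0.015],[0,0,0]],
    [1,[0,0,0.008],[0,0,0]],
    [1,[0,0,0],[0,0,0]],
    [1,[0,0,0],[0,0,0]]
  ]
}}

```text
time: 2.7
eef_pos: [0.4555, -0.0636, 0.0306]
tcp_rot: [0.985, 0.175, 0.0, 0.0]
contact_force: [0.1, 0.2, -0.1]
opening: 1.005
finger_force: 0.0
```

Call:
{"fn": "move_arm", "kwargs": {
  "moves": [
    [0.7,[0,0,0.001],[0,0,0]],
    [0.6,[0,0,0],[0,0,0]],
    [0.55,[0,0,0],[0,0,0]],
    [0.5,[0,0,0],[0,0,0]],
    [0.4,[0,0,0],[0,0,0]],
    [0.3,[0,0,0],[0,0,0]],
    [0.3,[0,0,0],[0,0,0]],
    [0.3,[0,0,0],[0,0,0]],
    [0.3,[0,0,0],[0,0,0]],
    [0.3,[0,0,0],[0,0,0]]
  ],
  "grip_force": 60
}}

```text
time: 3.53
eef_pos: [0.456, -0.0628, 0.0304]
tcp_rot: [0.984, 0.176, 0.0, 0.0]
contact_force: [-2.1, -0.6, 4.9]
opening: 0.446
finger_force: 60.9
```

Call:
{"fn": "move_arm", "kwargs": {
  "moves": [
    [0.3,[0,0,-0.006],[0,0,0]],
    [0.3,[0,0,-0.014],[0,0,-0.03]],
    [0.3,[0,0,-0.018],[0,0,-0.03]],
    [0.3,[0,0,-0.02],[0,0,-0.03]],
    [0.3,[0,0,-0.02],[0,0,-0.03]],
    [0.3,[0,0,-0.02],[0,0,-0.03]],
    [0.3,[0,0,-0.02],[0,0,-0.03]],
    [0.3,[0,0,-0.02],[0,0,-0.03]],
    [0.3,[0,0,-0.018],[0,0,-0.03]],
    [0.3,[0,0,-0.01],[0,0,-0.03]]
  ]
}}

```text
time: 4.37
eef_pos: [0.4557, -0.0628, 0.1973]
tcp_rot: [0.952, 0.307, 0.001, 0.001]
contact_force: [0.4, -0.4, -2.1]
opening: 0.444
finger_force: 60.6
```

```bash
python3 - <<'E'
from h import *
for i in range(2):
    s=get_state(); c=cam('wrist'); im=snap('wrist','w3.png')
print(s['eef_pos'],s['opening'],s['contact_force'],s['dq'].round(3)); a=R.from_quat(s['tcp_rot']).as_matrix(); print(a.round(4),np.degrees(np.arctan2(a[1,0],a[0,0])))
hsv=cv2.cvtColor(im,cv2.COLOR_RGB2HSV); red=((hsv[...,0]<6)|(hsv[...,0]>174))&(hsv[...,1]>120)&(hsv[...,2]>100)
n,l,st,ce=cv2.connectedComponentsWithStats(red.astype(np.uint8))
e=s['eef_pos']
for i in range(1,n):
    if st[i,4]>8: m=onz(c,*ce[i],e[2]-.003); print(st[i,4],ce[i],m,np.degrees(np.arctan2(m[1]-e[1],m[0]-e[0]))%360,np.hypot(*(m-e)[:2]))
E
```

```text
[ 0.45660444 -0.06309294  0.19880999] 0.44346464203136304 [ 0.73633275 -0.36621409  0.07284813] [-0.003  0.025  0.015  0.002 -0.062  0.072]
[[ 0.8107  0.5855  0.0049]
 [ 0.5855 -0.8107 -0.002 ]
 [ 0.0029  0.0045 -1.    ]] 35.83802642755162
```

View pics/w3.png

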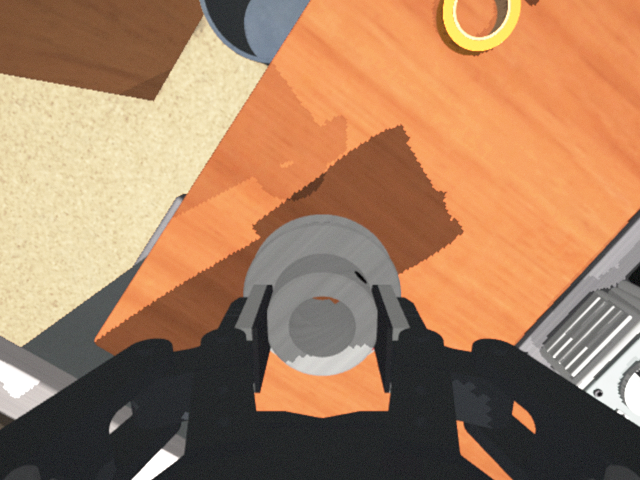

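The pulley is held upright, its boss top centred near (321,325) and the flange front edge at v≈213. Now I check its offset from the tool axis.

```bash
python3 - <<'E'
from h import *
c=cam('wrist'); s=get_state(); e=s['eef_pos']; M=R.from_quat(s['tcp_rot']).as_matrix()
P=lambda x,y,z: proj(c,e+M@np.array([x,y,-z])).round(1)
print('flange front',P(.032,0,-.0034),'sides',P(0.004,.032,-.0034),P(0.004,-.032,-.0034))
print('boss top c',P(0,0,.0186),'front',P(.02,0,.0186),'rear',P(-.02,0,.0186),'bore',P(.0117,0,.0186),P(-.0117,0,.0186))
im=cv2.imread('pics/w3.png'); g=cv2.cvtColor(im,cv2.COLOR_BGR2GRAY)
print(g[200:380:1,322].reshape(-1,20))
E
```

```text
flange front [322.7 220.4] sides [402.5 288.8] [242.6 288.6]
boss top c [322.6 324. ] front [322.7 270. ] rear [322.6 374. ] bore [322.7 292.9] [322.6 353.7]
[[102  99 100 102  99  99 100 102 100 101  97 100 100  97 119 141 143 140
  138 143]
 [141 139 137 132 128 132 140 143 146 145 145 144 140 142 139 140 137 142
  139 142]
 [143 138 138 140 139 139 140 139 140 141 138 140 138 133 120 122 120 123
  121 117]
 [120 120 122 120 118 124 119 120 120 122 121 121 131 138 138 136 138 140
  138 135]
 [136 133 135 132 137 138 136 139 141 143 143 143 143 143 144 139 120  98
   90  98]
 [112 117 119 117 117 113 117 115 118 117 118 119 117 118 117 116 121 120
  116 118]
 [118 120 121 118 117 119 121 117 120 117 120 121 119 121 118 119 117 121
  121 119]
 [119 122 121 118 118 118 117 119 119 123 121 121 123 122 124 116 132 172
  209 212]
 [216 211 216 212 213 209 208 207 207 209 204 206 209 207 205 197 183 178
  180 177]]
```

Call:
{"fn": "move_arm", "kwargs": {
  "moves": [
    [0.3,[-0.007,0.0144,0],[0,0,0]],
    [0.3,[-0.014,0.0287,0],[0,0,0]],
    [0.3,[-0.0175,0.0359,0],[0,0,0]],
    [0.3,[-0.0175,0.0359,0],[0,0,0]],
    [0.3,[-0.0175,0.0359,0],[0,0,0]],
    [0.3,[-0.0175,0.0359,0],[0,0,0]],
    [0.3,[-0.0175,0.0359,0],[0,0,0]],
    [0.3,[-0.0122,0.025,0],[0,0,0]],
    [0.3,[-0.006,0.0121,0],[0,0,0]],
    [0.3,[0,0,0],[0,0,0]]
  ]
}}

```text
time: 5.3
eef_pos: [0.5032, -0.3497, 0.1933]
tcp_rot: [0.952, 0.305, -0.001, -0.001]
contact_force: [-0.0, 0.0, -1.6]
opening: 0.445
finger_force: 60.8
```

```bash
python3 - <<'E'
from h import *
snap('side','s0.png');snap('top','s0.png')
s=get_state(); a=R.from_quat(s['tcp_rot']).as_matrix(); print(s['eef_pos'],s['dq'].round(3),np.degrees(np.arctan2(a[1,0],a[0,0])),a.round(4))
im=snap('side','s2.png'); c=cam('side'); o=cv2.imread('pics/side1.png')
for y in(.505,): print(proj(c,[.5053,-.3483,.125]),proj(c,[.5053,-.3483,.08]))
for u,v in((317.5,272.5),): print(onz(c,u,v,.125))
A=cv2.resize(o[250:370,260:380],(390,390)); B=cv2.resize(im[190:310,260:380,::-1],(390,390)); cv2.imwrite('pics/crop2.png',np.hstack([A,B]))
E
```

```text
[ 0.50318385 -0.34649925  0.19358387] [ 0.024 -0.027  0.019 -0.     0.001 -0.002] 35.63541813416845 [[ 8.127e-01  5.826e-01 -2.300e-03]
 [ 5.826e-01 -8.127e-01  3.100e-03]
 [-1.000e-04 -3.800e-03 -1.000e+00]]
[316.71376799 272.95685299] [316.87833813 301.50097948]
[ 0.50654615 -0.34750378  0.125     ]
```

View pics/crop2.png

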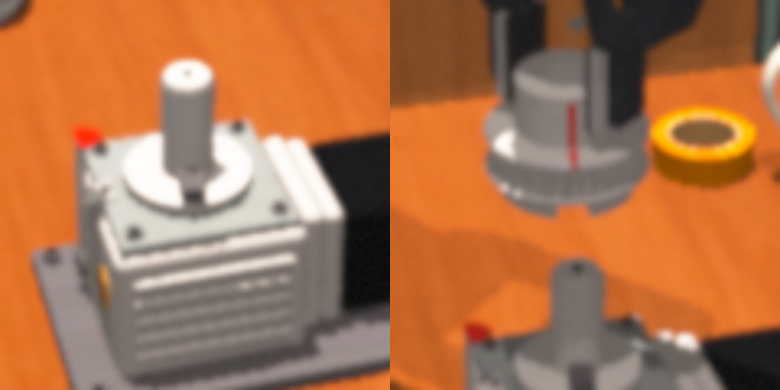

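Left crop: shaft tip at (187,74), i.e. full-image (317.5,272.8), with the near lug at (190,195). Right crop: flange spans 485–647, the slot is at 575 and the shaft tip at 577, so the pulley sits about 4 mm to the left (-x). Measuring that now.

```bash
python3 - <<'E'
from h import *
c=cam('side'); im=cv2.imread('pics/s2.png'); S=cv2.cvtColor(im,cv2.COLOR_BGR2HSV)[...,1].astype(float)
def edges(v,u0,u1,th=110):
    r=S[v,u0:u1]; i=np.nonzero(r<th)[0]; a,b=i[0],i[-1]
    sub=lambda p,q:(p+(r[p]-th)/(r[p]-r[q])) if r[p]!=r[q] else p
    return u0+sub(a-1,a) if a>0 else u0, u0+(b+(th-r[b])/(r[b+1]-r[b]) if b+1<len(r) else b)
for v in range(274,292,3): e=edges(v,300,336); print('shaft',v,np.round(e,2),np.mean(e).round(2))
for v in range(232,250,2): e=edges(v,275,345); print('pulley',v,np.round(e,2),np.mean(e).round(2))
p=[.5026,-.3470]
for z in(.1905,.172): print(proj(c,[*p,z]).round(2))
for q in((.5063,-.348),(.5053,-.3483)): print('shaft pred',proj(c,[*q,.115]).round(2))
print('px/mm x',proj(c,[.5036,-.347,.17])-proj(c,[.5026,-.347,.17]),proj(c,[.5026,-.346,.17])-proj(c,[.5026,-.347,.17]))
E
```

```text
shaft 274 [309.47 324.95] 317.21
shaft 277 [309.28 325.34] 317.31
shaft 280 [309.44 325.31] 317.38
shaft 283 [309.43 325.05] 317.24
shaft 286 [309.42 325.09] 317.25
shaft 289 [309.18 335.  ] 322.09
pulley 232 [289.25 338.38] 313.81
pulley 234 [290.15 337.59] 313.87
pulley 236 [290.12 337.98] 314.05
pulley 238 [289.48 338.83] 314.15
pulley 240 [289.16 338.94] 314.05
pulley 242 [289.56 338.39] 313.98
pulley 244 [290.42 337.18] 313.8
pulley 246 [291.76 335.41] 313.58
pulley 248 [293.25 334.09] 313.67
[314.08 228.08]
[314.18 241.09]
shaft pred [317.44 279.21]
shaft pred [316.75 279.44]
px/mm x [ 0.77506007 -0.10026608] [-0.19146213 -0.38474742]
```

Call:
{"fn": "move_arm", "kwargs": {
  "moves": [
    [0.3,[0.0022,0.0028,0],[0,0,0]],
    [0.3,[0,0,0.003],[0,0,0]],
    [0.3,[0,0,0.006],[0,0,0]],
    [0.3,[0,0,0.006],[0,0,0]],
    [0.3,[0,0,0.006],[0,0,0]],
    [0.3,[0,0,0.006],[0,0,0]],
    [0.3,[0,0,0.004],[0,0,0]],
    [0.3,[0,0,0.002],[0,0,0]],
    [0.3,[0,0,0],[0,0,0]],
    [0.3,[0,0,0],[0,0,0]]
  ]
}}

```text
time: 6.28
eef_pos: [0.5074, -0.3486, 0.1623]
tcp_rot: [0.952, 0.306, -0.0, -0.0]
contact_force: [-0.4, 0.4, -2.1]
opening: 0.447
finger_force: 60.8
```

```bash
python3 - <<'E'
from h import *
for i in range(3):
    im=snap('side','s3.png'); s=get_state(); print(s['eef_pos'].round(4),s['dq'].round(3))
S=cv2.cvtColor(im[:,:,::-1],cv2.COLOR_BGR2HSV)[...,1]; c=cam('side')
print('pred pulley',proj(c,[.506,-.348,.14]))
for v in range(246,282,2):
    i=np.nonzero(S[v,275:350]<110)[0]+275; print(v,i[0],i[-1],(i[0]+i[-1])/2)
E
```

```text
[ 0.5075 -0.3488  0.1626] [-0.001 -0.005 -0.004 -0.001  0.     0.   ]
[ 0.5076 -0.3488  0.1628] [ 0.002 -0.003 -0.001  0.    -0.    -0.   ]
[ 0.5076 -0.3488  0.1629] [ 0.001 -0.001  0.002 -0.001  0.001  0.002]
pred pulley [317.13117061 262.87596739]
246 295 340 317.5
248 294 341 317.5
250 293 342 317.5
252 293 342 317.5
254 294 341 317.5
256 295 341 318.0
258 295 341 318.0
260 294 342 318.0
262 294 342 318.0
264 294 341 317.5
266 295 340 317.5
268 297 338 317.5
270 299 337 318.0
272 300 335 317.5
274 303 333 318.0
276 306 330 318.0
278 309 325 317.0
280 310 325 317.5
```

Call:
{"fn": "move_arm", "kwargs": {
  "moves": [
    [0.3,[0,-0.001,0],[0,0,0]],
    [0.3,[0,0,0.001],[0,0,0]],
    [0.3,[0,0,0.002],[0,0,0]],
    [0.3,[0,0,0.002],[0,0,0]],
    [0.3,[0,0,0.002],[0,0,0]],
    [0.3,[0,0,0.001],[0,0,0]],
    [0.3,[0,0,0.001],[0,0,0]],
    [0.3,[0,0,0.001],[0,0,0]],
    [0.3,[0,0,0],[0,0,0]],
    [0.3,[0,0,0],[0,0,0]]
  ]
}}

```text
time: 7.27
eef_pos: [0.5068, -0.3477, 0.1523]
tcp_rot: [0.952, 0.306, -0.0, -0.0]
contact_force: [0.3, 0.3, -1.7]
opening: 0.443
finger_force: 60.8
```

Call:
{"fn": "move_arm", "kwargs": {
  "moves": [
    [0.3,[0,0,0.001],[0,0,0]],
    [0.3,[0,0,0.001],[0,0,0]],
    [0.3,[0,0,0.001],[0,0,0]],
    [0.3,[0,0,0.001],[0,0,0]],
    [0.3,[0,0,0.001],[0,0,0]],
    [0.3,[0,0,0.001],[0,0,0]],
    [0.3,[0,0,0.001],[0,0,0]],
    [0.3,[0,0,0.001],[0,0,0]],
    [0.3,[0,0,0],[0,0,0]],
    [0.3,[0,0,0],[0,0,0]]
  ]
}}

```text
time: 8.1
eef_pos: [0.5067, -0.3477, 0.1442]
tcp_rot: [0.952, 0.306, -0.0, -0.0]
contact_force: [0.1, -0.4, -2.0]
opening: 0.442
finger_force: 60.8
```

Call:
{"fn": "move_arm", "kwargs": {
  "moves": [
    [0.3,[0,0,0.002],[0,0,0]],
    [0.3,[0,0,0.003],[0,0,0]],
    [0.3,[0,0,0.003],[0,0,0]],
    [0.3,[0,0,0.003],[0,0,0]],
    [0.3,[0,0,0.003],[0,0,0]],
    [0.3,[0,0,0.003],[0,0,0]],
    [0.3,[0,0,0.003],[0,0,0]],
    [0.3,[0,0,0.002],[0,0,0]],
    [0.3,[0,0,0],[0,0,0]],
    [0.3,[0,0,0],[0,0,0]]
  ]
}}

```text
time: 8.93
eef_pos: [0.5067, -0.3477, 0.1221]
tcp_rot: [0.952, 0.306, -0.0, -0.0]
contact_force: [0.0, -0.9, -2.4]
opening: 0.446
finger_force: 60.8
```

Now gently down to the lugs.

Call:
{"fn": "move_arm", "kwargs": {
  "moves": [
    [0.3,[0,0,0.0007],[0,0,0]],
    [0.3,[0,0,0.0007],[0,0,0]],
    [0.3,[0,0,0.0007],[0,0,0]],
    [0.3,[0,0,0.0007],[0,0,0]],
    [0.3,[0,0,0.0007],[0,0,0]],
    [0.3,[0,0,0.0007],[0,0,0]],
    [0.3,[0,0,0.0007],[0,0,0]],
    [0.3,[0,0,0.0007],[0,0,0]],
    [0.3,[0,0,0],[0,0,0]],
    [0.3,[0,0,0],[0,0,0]]
  ]
}}

```text
time: 9.77
eef_pos: [0.5067, -0.3477, 0.1166]
tcp_rot: [0.952, 0.306, -0.0, -0.0]
contact_force: [0.5, 0.5, -1.1]
opening: 0.447
finger_force: 60.8
```

Call:
{"fn": "move_arm", "kwargs": {
  "moves": [
    [0.3,[0,0,0.0003],[0,0,0]],
    [0.3,[0,0,0.0003],[0,0,0]],
    [0.3,[0,0,0.0003],[0,0,0]],
    [0.3,[0,0,0.0003],[0,0,0]],
    [0.3,[0,0,0.0003],[0,0,0]],
    [0.3,[0,0,0],[0,0,0]],
    [0.3,[0,0,0],[0,0,0]],
    [0.3,[0,0,0],[0,0,0]],
    [0.3,[0,0,0],[0,0,0]],
    [0.3,[0,0,0],[0,0,0]]
  ]
}}

```text
time: 10.6
eef_pos: [0.5068, -0.3477, 0.1153]
tcp_rot: [0.952, 0.306, 0.0, 0.0]
contact_force: [-0.9, 0.3, -2.1]
opening: 0.446
finger_force: 60.8
```

Call:
{"fn": "move_arm", "kwargs": {
  "moves": [
    [0.3,[0,0,0.0003],[0,0,0]],
    [0.3,[0,0,0.0003],[0,0,0]],
    [0.3,[0,0,0.0003],[0,0,0]],
    [0.3,[0,0,0.0003],[0,0,0]],
    [0.3,[0,0,0.0003],[0,0,0]],
    [0.3,[0,0,0],[0,0,0]],
    [0.3,[0,0,0],[0,0,0]],
    [0.3,[0,0,0],[0,0,0]],
    [0.3,[0,0,0],[0,0,0]],
    [0.3,[0,0,0],[0,0,0]]
  ]
}}

```text
time: 11.43
eef_pos: [0.5068, -0.3478, 0.1138]
tcp_rot: [0.952, 0.306, 0.0, 0.0]
contact_force: [-0.2, 0.5, -1.8]
opening: 0.448
finger_force: 60.8
```

Call:
{"fn": "move_arm", "kwargs": {
  "moves": [
    [0.3,[0,0,0.0004],[0,0,0]],
    [0.3,[0,0,0.0004],[0,0,0]],
    [0.3,[0,0,0.0004],[0,0,0]],
    [0.3,[0,0,0.0004],[0,0,0]],
    [0.3,[0,0,0.0004],[0,0,0]],
    [0.3,[0,0,0.0004],[0,0,0]],
    [0.3,[0,0,0],[0,0,0]],
    [0.3,[0,0,0],[0,0,0]],
    [0.3,[0,0,0],[0,0,0]],
    [0.3,[0,0,0],[0,0,0]]
  ]
}}

```text
time: 12.27
eef_pos: [0.5068, -0.3478, 0.1114]
tcp_rot: [0.952, 0.306, 0.0, 0.0]
contact_force: [-0.4, 0.5, -2.2]
opening: 0.447
finger_force: 60.8
```

Call:
{"fn": "move_arm", "kwargs": {
  "moves": [
    [0.3,[0,0,0.0003],[0,0,0]],
    [0.3,[0,0,0.0003],[0,0,0]],
    [0.3,[0,0,0.0003],[0,0,0]],
    [0.3,[0,0,0.0003],[0,0,0]],
    [0.3,[0,0,0.0003],[0,0,0]],
    [0.3,[0,0,0],[0,0,0]],
    [0.3,[0,0,0],[0,0,0]],
    [0.3,[0,0,0],[0,0,0]],
    [0.3,[0,0,0],[0,0,0]],
    [0.3,[0,0,0],[0,0,0]]
  ]
}}

```text
time: 13.1
eef_pos: [0.5068, -0.3478, 0.1104]
tcp_rot: [0.952, 0.306, -0.0, 0.0]
contact_force: [-3.4, 2.2, 4.8]
opening: 0.445
finger_force: 61.4
```

Call:
{"fn": "move_arm", "kwargs": {
  "moves": [
    [0.3,[0,0,-0.0003],[0,0,0]],
    [0.3,[0,0,0],[0,0,0.03]],
    [0.3,[0,0.0001,0],[0,0,0.06]],
    [0.3,[0,0,0],[0,0,0.06]],
    [0.3,[0,0.0001,0],[0,0,0.06]],
    [0.3,[0,0,0],[0,0,0.06]],
    [0.3,[0,0.0001,0],[0,0,0.06]],
    [0.3,[0,0,0],[0,0,0.05]],
    [0.3,[0,0,0],[0,0,0.02]],
    [0.3,[0,0,0],[0,0,0]]
  ],
  "grip_force": 80
}}

```text
time: 13.93
eef_pos: [0.5066, -0.348, 0.1105]
tcp_rot: [0.994, 0.112, -0.001, -0.0]
contact_force: [-3.6, 2.8, 5.3]
opening: 0.44
finger_force: 80.5
```

```bash
python3 - <<'E'
from h import *
s=get_state(); a=R.from_quat(s['tcp_rot']).as_matrix(); print(s['eef_pos'],s['contact_force'],s['wrist_torque'],np.degrees(np.arctan2(a[1,0],a[0,0])),s['qpos'].round(2))
im=snap('side','s4.png'); cv2.imwrite('pics/crop3.png',cv2.resize(im[220:370,240:400,::-1],(640,600),interpolation=cv2.INTER_CUBIC))
E
```

```text
[ 0.50656078 -0.34795634  0.11053164] [-3.63184005  2.78474827  5.32547181] [0.38414764 0.64450442 0.23450017] 12.824175065512742 [-0.77  0.28  1.82 -0.    1.04  0.58]
```

View pics/crop3.png

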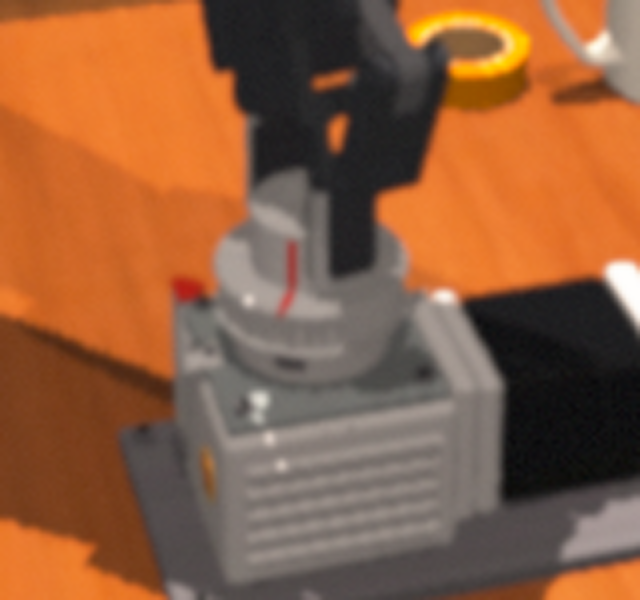

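The pulley is seated, with the dark lug in the slot at crop (290,362). The mark at (287,300) is turning with the shaft toward the pointer at (187,290).

Call:
{"fn": "move_arm", "kwargs": {
  "moves": [
    [0.3,[0,0,0],[0,0,0.03]],
    [0.3,[0,0.0001,0],[0,0,0.06]],
    [0.3,[0,0,0],[0,0,0.06]],
    [0.3,[0,0.0001,0],[0,0,0.06]],
    [0.3,[0,0,0],[0,0,0.06]],
    [0.3,[0,0.0001,0],[0,0,0.06]],
    [0.3,[0,0,0],[0,0,0.06]],
    [0.3,[0,0,0],[0,0,0.06]],
    [0.3,[0,0.0001,0],[0,0,0.05]],
    [0.3,[0,0,0],[0,0,0]]
  ]
}}

```text
time: 14.82
eef_pos: [0.5066, -0.3478, 0.1105]
tcp_rot: [0.99, -0.138, -0.001, -0.0]
contact_force: [-3.5, 3.9, 6.2]
opening: 0.438
finger_force: 80.6
```

Call:
{"fn": "move_arm", "kwargs": {
  "moves": [
    [0.3,[0,0,0],[0,0,0.03]],
    [0.3,[0,0.0001,0],[0,0,0.06]],
    [0.3,[0,0,0],[0,0,0.06]],
    [0.3,[0,0.0001,0],[0,0,0.06]],
    [0.3,[0,0,0],[0,0,0.06]],
    [0.3,[0,0.0001,0],[0,0,0.06]],
    [0.3,[0,0,0],[0,0,0.06]],
    [0.3,[0,0,0],[0,0,0.06]],
    [0.3,[0,0.0001,0],[0,0,0.03]],
    [0.3,[0,0,0],[0,0,0]]
  ]
}}

```text
time: 15.65
eef_pos: [0.5066, -0.3478, 0.1105]
tcp_rot: [0.929, -0.369, -0.001, -0.001]
contact_force: [-3.6, 4.8, 5.8]
opening: 0.434
finger_force: 80.6
```

```bash
python3 - <<'E'
from h import *
s=get_state(); a=R.from_quat(s['tcp_rot']).as_matrix(); print(s['eef_pos'],s['contact_force'],s['wrist_torque'],np.degrees(np.arctan2(a[1,0],a[0,0])),s['qpos'].round(2))
A=snap('side','s5.png')[230:320,260:350,::-1]; c=cam('top'); T=snap('top','t5.png')[:,:,::-1]; B=T[255:325,380:450]
cv2.imwrite('pics/crop4.png',np.hstack([cv2.resize(x,(400,400),interpolation=cv2.INTER_CUBIC) for x in(A,B)]))
for n,im,cc in(('side',cv2.imread('pics/s5.png'),cam('side')),('top',T,c)):
    h=cv2.cvtColor(im,cv2.COLOR_BGR2HSV); red=((h[...,0]<6)|(h[...,0]>172))&(h[...,1]>130)&(h[...,2]>70)
    k,l,st,ce=cv2.connectedComponentsWithStats(red.astype(np.uint8))
    for i in range(1,k):
        if st[i,4]>2 and 240<ce[i][0]<460 and 225<ce[i][1]<330: print(n,st[i],ce[i],onz(cc,*ce[i],.107).round(4))
E
```

```text
[ 0.50663398 -0.3477589   0.1105396 ] [-3.6408776   4.80373828  5.79132856] [0.70657366 0.52223541 0.1522959 ] -43.36189762476349 [-0.77  0.28  1.82  0.    1.04  1.56]
side [283 290   8   5  31] [286.25806452 292.16129032] [ 0.4633 -0.3552  0.107 ]
```

View pics/crop4.png

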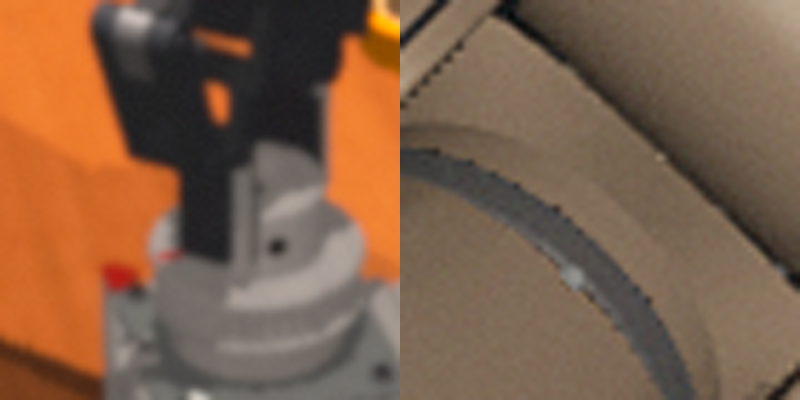

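The side crop shows the mark near (170,257), partly hidden by a finger, almost in line with the pointer at (120,275). The top view is blocked by the arm.

```bash
python3 - <<'E'
from h import *
im=cv2.imread('pics/s5.png').astype(int); c=cam('side'); b,g,r=im[...,0],im[...,1],im[...,2]
w=np.clip(r-1.35*np.maximum(g,b)-5,0,None)[284:292,293:304]; print(w)
ys,xs=np.mgrid[284:292,293:304]; u,v=(w*xs).sum()/w.sum(),(w*ys).sum()/w.sum(); m=onz(c,u,v,.107); print(u,v,m)
for ctr in((.506,-.348),(.5055,-.3483)): print(np.degrees(np.arctan2(m[1]-ctr[1],m[0]-ctr[0]))%360,np.hypot(m[0]-ctr[0],m[1]-ctr[1]))
p=onz(c,287,292,.102); print(p)
E
```

```text
[[ 7.15  0.    0.    0.    0.    0.    0.    0.    0.    0.    0.  ]
 [ 4.5   0.    0.    0.    0.    0.    0.    0.    0.    0.    0.  ]
 [ 4.2   0.    0.    0.    5.35  8.95  8.6   9.3   0.    0.    0.  ]
 [17.    0.    1.55 26.5  36.4  31.25 24.45  8.45  0.    0.    0.  ]
 [34.85  7.35  2.65 13.45 14.25  8.1   0.    0.    0.    0.    0.  ]
 [47.6  14.45  0.    0.    0.    0.    0.    0.    0.    0.    0.  ]
 [51.6  20.85  0.    0.    0.    0.    0.    0.    0.    0.    0.  ]
 [46.55 19.55  0.    0.    0.    0.    0.    0.    0.    0.    0.  ]]
295.0604337755317 288.3048010107391 [ 0.47607482 -0.34954886  0.107     ]
182.9628567317819 0.029965234039645912
182.43028199137177 0.029451668153912345
[ 0.46564128 -0.34798226  0.102     ]
```

Call:
{"fn": "move_arm", "kwargs": {
  "moves": [
    [0.55,[0,0,0],[0,0,0]],
    [0.7,[0,0,0],[0,0,0]],
    [0.85,[0,0,0],[0,0,0]],
    [0.85,[0,0,0],[0,0,0]],
    [0.85,[0,0,0],[0,0,0]],
    [0.85,[0,0,0],[0,0,0]],
    [0.85,[0,0,-0.004],[0,0,0]],
    [0.85,[0,0,-0.01],[0,0,0]],
    [0.85,[0,0,-0.015],[0,0,0]],
    [0.85,[0,0,-0.02],[0,0,0]]
  ]
}}

```text
time: 16.58
eef_pos: [0.5061, -0.3482, 0.1589]
tcp_rot: [0.929, -0.37, -0.001, -0.0]
contact_force: [1.0, 0.1, -1.2]
opening: 0.846
finger_force: 0.0
```

Call:
{"fn": "move_arm", "kwargs": {
  "moves": [
    [0.85,[0,0,-0.03],[0,0,0]],
    [0.85,[0,0,-0.03],[0,0,0]],
    [0.85,[0,0,-0.03],[0,0,0]],
    [0.85,[0,0,-0.02],[0,0,0]],
    [0.85,[-0.025,-0.0,0],[0,0,0]],
    [0.85,[-0.03,0,0],[0,0,0]],
    [0.85,[-0.03,0,0],[0,0,0]],
    [0.85,[-0.02,0,0],[0,0,0]],
    [0.85,[-0.01,0,0],[0,0,0]],
    [0.85,[0,0,0],[0,0,0]]
  ]
}}

```text
time: 17.42
eef_pos: [0.4225, -0.2689, 0.2703]
tcp_rot: [0.929, -0.369, 0.001, 0.0]
contact_force: [0.5, -0.3, -0.8]
opening: 0.849
finger_force: 0.0
```

```bash
python3 - <<'E'
from h import *
for i in range(3): A=snap('side','s6.png')
s=get_state(); print(s['eef_pos'],s['contact_force'],s['time'])
c=cam('wrist'); W=snap('wrist','w6.png'); e=proj(c,[.506,-.348,.107]); print(e)
for n,im,cc in(('side',A,cam('side')),('wrist',W,c),('top',snap('top','t6.png'),cam('top'))):
    h=cv2.cvtColor(im,cv2.COLOR_RGB2HSV); red=((h[...,0]<6)|(h[...,0]>172))&(h[...,1]>110)&(h[...,2]>70)
    k,l,st,ce=cv2.connectedComponentsWithStats(red.astype(np.uint8)); q=proj(cc,[.506,-.348,.107])
    for i in range(1,k):
        if st[i,4]>2 and np.hypot(*(ce[i]-q))<110: print(n,st[i],ce[i],onz(cc,*ce[i],.107).round(4))
u,v=np.round(e).astype(int)
B=W[max(0,v-120):v+120,max(0,u-120):u+120,::-1]; A=A[230:320,260:350,::-1]
cv2.imwrite('pics/crop5.png',np.hstack([cv2.resize(x,(400,400),interpolation=cv2.INTER_CUBIC) for x in(A,B)]))
E
```

```text
[ 0.42379595 -0.27053322  0.26983282] [0.25139576 0.02843101 0.65216581] 17.5667
[320.073108    61.95594319]
side [284 290   6   6  32] [286.25 292.5 ] [ 0.4632 -0.356   0.107 ]
wrist [341  83  11  11  35] [346.14285714  88.82857143] [ 0.4798 -0.3494  0.107 ]
wrist [354 100  15  17 185] [359.90810811 106.57297297] [ 0.4637 -0.3485  0.107 ]
```

View pics/crop5.png

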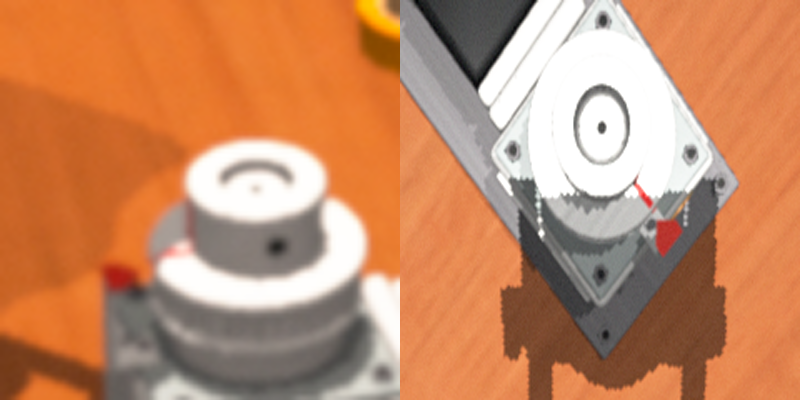

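The pulley is released and seated, with the red mark at wrist crop (643,193) pointing at the pointer (668,237). One last numeric check of the mark against the axis and pointer in the same view.

```bash
python3 - <<'E'
from h import *
c=cam('wrist'); W=snap('wrist','w7.png')
h=cv2.cvtColor(W,cv2.COLOR_RGB2HSV); red=((h[...,0]<6)|(h[...,0]>172))&(h[...,1]>110)&(h[...,2]>70)
k,l,st,ce=cv2.connectedComponentsWithStats(red[:130].astype(np.uint8)); P=[(st[i,4],ce[i]) for i in range(1,k) if 20<st[i,4]<400]
P.sort(key=lambda p:p[0]); print(P)
g=cv2.cvtColor(W,cv2.COLOR_RGB2GRAY); th=(g[30:90,290:352]<200).astype(np.uint8)
cs,_=cv2.findContours(th,cv2.RETR_EXTERNAL,cv2.CHAIN_APPROX_NONE)
E=[cv2.fitEllipse(q) for q in cs if cv2.contourArea(q)>300]; print(E)
m=onz(c,*P[0][1],.107); p=onz(c,*P[-1][1],.102)
for el in E:
    o=onz(c,el[0][0]+290,el[0][1]+30,.129); a=lambda x:np.degrees(np.arctan2(x[1]-o[1],x[0]-o[0]))%360
    print('axis',o,'mark',m,a(m),np.hypot(*(m-o)[:2]),'pointer',p,a(p))
E
```

```text
[(np.int32(32), array([346.6875,  88.8125])), (np.int32(176), array([359.92045455, 106.01704545]))]
[((30.46630859375, 25.782073974609375), (33.275489807128906, 36.12255859375), 177.9934539794922)]
axis [ 0.505807   -0.34838646  0.129     ] mark [ 0.47927836 -0.34949601  0.107     ] 182.3949867592771 0.026551831509764267 pointer [ 0.46366745 -0.34906814  0.102     ] 180.9267829710806
```

```bash
python3 -c "
from plant import *
print(get_state()['dq'].round(3)); print(sign_off())"
```

```text
[-0.001  0.     0.006  0.     0.002 -0.001]
the job is handed in; nothing more can be done
None
```

The pulley is fully home over the lugs, turned until its red mark measured about 1.5–3° from the pointer (limit 6°), released and handed in at about 18 s of the 61 s; the slot went straight over the lugs without a search, peak measured force was about 8 N, and the sign-off returned no verdict.

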